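Blades away, then lift the sample vial with tongs

TASK

First get the blades out of the way: put the small carton into the open drawer, let go of it and push the drawer fully shut. Then grip the tongs, close their jaws on the short vial on the white board (not the tall bottle) and lift it upright until its base is at least 10 cm above the board, and finish while still holding it there, steady, in the tongs. Never touch the vial with the gripper itself, and leave the tall bottle, the forceps and the tub where they are.

Things in the scene. Friction and masses are not known exactly. Their poses are not given: they have to be found in the camera images.
- pack: carton of blades, plain brown cardboard box 75 (x) x 40 (y) x 30 (z) mm, about 90 g, lying on the bench; origin at the centre of its underside, x along its length
- drawer_unit: low steel drawer unit fixed on the bench, 260 deep, 220 wide, 100 mm high, one drawer; origin at bench height under the middle of its roof's front edge; x points into the unit, away from the robot. Open by q, the drawer's room outside the roof spans x = 0.006 - q to 0 m in this frame, 178 mm wide about y = 0. Above the bench: drawer floor 22 mm, side rims 78, front's top edge 87
- drawer (a joint): how far the drawer is open in m: 0 = fully shut, starts at 0.13 to 0.17; it slides along x of drawer_unit, shutting towards +x, with about 1 N of friction and light damping, no catch
- drawer_handle (a point): middle of the drawer's bar handle (dark steel bar along y, 110 mm long), 35 mm in front of the drawer's front and 62 mm above the bench; moves with the drawer. Pushing the bar or the front towards the unit shuts the drawer; shut, this point is at x = -50 mm in the frame of drawer_unit
- tongs: steel spring tongs with two black grip pads, lying flat, jaws opening sideways, 216 mm long, 38 high, 110 g; origin on the underside midway between the pads, x towards the jaws, y across (closing), pivot at x = -100 mm. Pads 60 mm long about x = 0, 7 to 33 mm above the underside; over both pads 64 mm open, about 42 mm on the vial, 29 mm shut on nothing. Squeezed across the pads, jaws close
- tongs_grip (a point): point midway between the grip pads, 20 mm above the tongs' underside: squeeze here, across the tongs. The spring pushes back on each pad with about 4 N when open and 6 N at the vial's width; let go, the tongs spring open
- tongs_jaws (a point): point midway between the jaws, 85 mm ahead of the grip point, 18 mm above the tongs' underside; the vial's axis belongs here. Jaws: slightly hollow steel plates 36 mm high from the underside up, 33 mm long, tips 102 mm ahead of the grip point; gap at their edges 66 mm when open, shrinking 1.85 mm per mm that the pads are squeezed together
- tongs_left (a joint): angle in rad by which the left arm (the right one mirrors it) is squeezed in: 0 = open, about 0.11 = closed on the vial, 0.175 = shut on nothing
- board: white plastic cutting board fixed on the bench, 190 (x) x 300 (y) x 12 mm thick; origin at the centre of its underside; its top is at height 12 mm
- vial: the short vial to lift: round amber glass body 32 mm across and 44 mm high with a white cap 27 mm across and 10 mm high (54 mm in all), about 45 g, standing on the board; origin at the centre of its base, z up its axis
- tall_bottle: leave alone: tall amber bottle with a white cap, 36 mm across, 84 mm high, standing on the same board about 15 cm to one side of the vial; origin at the centre of its base
- forceps: leave alone: slim steel forceps 120 mm long, 8 mm high, lying across the board near its far edge; origin at its middle, x along it
- tub: leave alone: white plastic tub with grey lid, 90 mm across, 65 mm high, on the bench to the left; origin at the centre of its base
Things that resemble listed ones, but are neither listed nor needed, are in the scene too. Leave any green look-alike of the pack alone. Several things have the shape of the tongs; the one meant has the colours described above.

How it is judged:
By the outcome, as a careful person would: the job done as asked, in the order asked, and still so for the second after the job is handed in, while the arm keeps its last pose, push and grip.
It also fails if it takes over 70 s, if anything falls off the work surface, if the arm or the gripper's body presses on something with over 40 N, if the wrist force passes 120 N, or if a joint passes its speed limit or range.

ROBOT

A 6-joint arm with a two-finger parallel gripper is mounted at the origin on the work surface. World frame = base frame: x ahead of the robot, y to its left, z up, the work surface at z = 0. Lengths are in m, angles in rad, forces in N, time in s.
With the tool pointing down it reaches from about 0.375 to 0.975 m from the base axis. Payload 3.8 kg.
Tool frame: the origin (TCP) lies at the very end of the fingers, on their centre line; the grasp point (between the pads) lies 19 mm behind it; z points along the fingers, y is the direction in which the jaws open and shut (so a half turn about z gives the same grasp; the last joint's range is limited). The gripper opens to 85 mm and grips with 20 to 120 N. Pads are 22 mm wide; open, the fingers measure 114 mm over their backs; the gripper's body (76 mm by 85 mm) begins 54 mm behind the grasp point. The pads swing forward as they close: fully open they stand 13 mm farther back than shut.
Start: joints at [-1.279, 0.264, 1.604, -0, 1.274, -0.037], TCP at [0.218, -0.639, 0.231] pointing down, gripper open.
Joint ranges: [-2.63, 2.63], [-0.94, 2.18], [0.31, 2.57], [-1.31, 4.45], [0, 2.66], [-2.55, 2.55]. Speed limits (rad/s): [2.57, 2.57, 3.14, 3.14, 3.14, 3.14].

INTERFACE

Orientations are given as a rotation vector (axis times angle).
In Python, from workcell import status, read_camera, camera_info, order gives the robot as it stands.
- The arm moves only by the tool move_arm, never from a script. Its argument "deltas" is a list of rows, each a list of 3 entries, a list of its own where there are three numbers: the turn, a rotation vector about the world's x, y, z as a fraction of full scale, then the shift along the world's x, y, z as a fraction of full scale, then the closure, from -1 (fully open) to 1 (shut), so that 0 is half open. A call has 1 to 20 rows; each row is the pose to reach, as a shift and turn from the pose commanded when the call began; what a row does not reach only later rows make up. Full scale, the value 1, is 0.1 m for a shift and pi/2 rad for a turn. A row lasts 1/8 s, in which the tool goes at most 62.5 mm and 10.7 degrees, less where a joint would pass 70% of its speed; a pose out of reach is approached as far as the arm can. A call with a number of a shift or a turn outside -1 to 1 is refused whole. A call with a gripper value outside its range is refused whole. The fingers move at their own pace and stop on an object; "grip_force" is the grip in N (left out, the last holds). Time passes only in rows, so rows that repeat a pose let the fingers close. It gives the time, the measured TCP pose, the force and the opening at its end, in the units of the state.
- status.read_state(): the state, without advancing time (a new reading comes with each control period).
- read_camera(name): name is "side" or "top" or "wrist"; returns (picture, depth): 384x512x3 uint8, red, green, blue; 384x512 float32, m along the optical axis (not along the pixel's ray), 0 where there is no reading.
- camera_info(name): a dict with "K" (3x3 intrinsics, pixels), "R" (3x3) and "t" (3): a world point X has camera coordinates R X + t. Camera axes: x right, y down, z forward; pixel columns grow to the right and rows downward; lengths in m; the calibration is good to about 2 mm. A picture is of the moment at which its call begins: read the wrist's pose just before it. camera_info takes no time and is no camera call; for the wrist camera it gives the pose at the moment of the call.
- order.finish_job(): hands the job in, once; it reports no verdict.
The state is a dict: "time": time; "q": joint angles; "joint_vel": joint speeds; "joint_torque": joint torques, N m; "tool_pos": TCP position; "tcp_rot": TCP orientation; "wrist_force": force on the tool from outside, world axes, zero at the start; "torque": the same for the moment, N m; "width": opening from 0.0 (shut) to 1.0 (fully open).
Only numpy, scipy, OpenCV 4.12 (cv2) and the standard library are available. Lean on these libraries where they do the work, as an engineer would, in place of code of your own. Each camera call takes 0.05 s, during which the arm holds its last target. There are 200 camera calls.

## Working session

There is one attempt and no reset: what is moved stays moved. The work goes in short steps, Python scripts to look and compute and a tool call to move; the robot and the scene stay as the last step left them, time stands still between calls to the robot, and variables do not carry over. Pictures are saved under pics/ and viewed, about 8 in all and at most 12, crops included, and the job is handed in when it is done.

Besides the shell and the picture viewer there is one more tool, called after "Request:" in YAML: its name, and indented under it one key for each argument. move_arm: Moves the arm, as the interface text tells. Its arguments: {"type":"object","properties":{"deltas":{"type":"array","items":{"type":"array"}},"grip_force":{"type":"number"}},"required":["deltas"]}

```bash
mkdir -p pics; ls; cat > h.py <<'E'
import numpy as np, cv2
from workcell import status, read_camera, camera_info, order
def cloud(name):
    i=camera_info(name); p,d=read_camera(name)
    K,R,t=[np.array(i[k]) for k in("K","R","t")]
    v,u=np.mgrid[:384,:512]
    c=np.stack([(u-K[0,2])/K[0,0]*d,(v-K[1,2])/K[1,1]*d,d],-1)
    X=(c-t)@R; X[d==0]=np.nan
    return p,X
def save(f,p,s=1.5): cv2.imwrite(f,cv2.resize(p[:,:,::-1],None,fx=s,fy=s))
E
python3 - <<'E'
from h import *
for n in("top","side"):
    p,X=cloud(n); save(f"pics/{n}0.png",p); np.savez(f"{n}0.npz",p=p,X=X)
print(status.read_state())
E
```

```text
pics
{'time': 0.1, 'q': array([-1.27890392e+00,  2.64679453e-01,  1.60523039e+00,  4.68438796e-06,
        1.27370018e+00, -3.69075674e-02]), 'joint_vel': array([-2.45545444e-04, -1.47238963e-03, -4.39069852e-03,  1.03483207e-03,
       -1.85827009e-05, -2.58023953e-04]), 'joint_torque': array([ 3.16199194e-04, -5.16706073e+01, -3.68590879e+01, -7.74217051e-05,
        6.22648935e-03, -8.78000674e-05]), 'tool_pos': array([ 0.21776878, -0.63821436,  0.23008922]), 'tcp_rot': array([-3.09725946e+00, -5.13824721e-01,  3.95687054e-04]), 'wrist_force': array([-0.50132423, -0.02585926,  1.35544935]), 'torque': array([ 0.00838479,  0.00448445, -0.08391093]), 'width': 1.001103437619314}
```

View pics/top0.png

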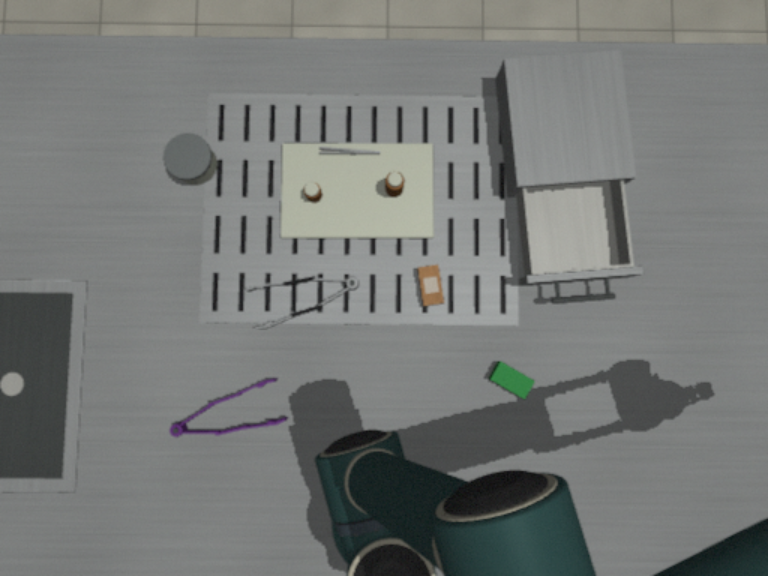

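View pics/side0.png

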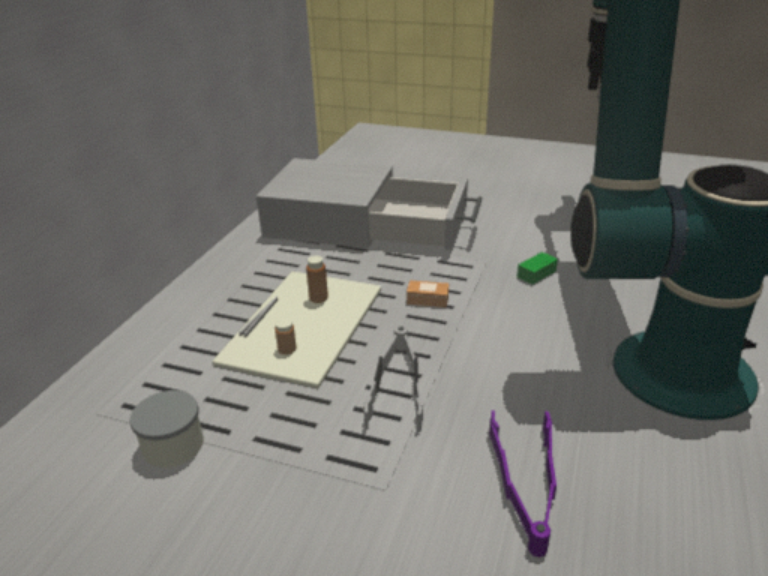

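Top view (up is about +x, left is +y): carton (431,285), steel tongs with pivot (352,283) and jaws to the left, vial (312,191), tall bottle (394,183), drawer at right open (575,230). The purple tongs and green box are decoys.

```bash
python3 - <<'E'
from h import *
a=np.load("top0.npz"); p,X=a["p"],a["X"]
hsv=cv2.cvtColor(p,cv2.COLOR_RGB2HSV)
H,S,V=[hsv[...,i].astype(int) for i in range(3)]
def box(r): u0,v0,u1,v1=[int(x/1.5) for x in r]; m=np.zeros(H.shape,bool); m[v0:v1,u0:u1]=1; return m
def rep(n,m,ang=True):
    P=X[m]; P=P[np.isfinite(P).all(1)]
    (c,s,an)=cv2.minAreaRect(P[:,:2].astype(np.float32)*1000)
    print(n,len(P),"mean",P.mean(0).round(4),"rect",np.round(c,1),np.round(s,1),round(an,1),"z",np.percentile(P[:,2],[5,50,95]).round(4))
Z=X[...,2]
rep("pack",box((410,255,450,315))&(Z>.02))
rep("vial top",box((295,170,330,210))&(Z>.06))
rep("bottle top",box((380,160,412,200))&(Z>.09))
rep("board",box((270,135,445,245))&(Z>.008)&(Z<.018)&(S>25))
rep("roof",box((480,40,660,200))&(Z>.095))
rep("front",box((510,255,650,290))&(Z>.08))
rep("handle",box((525,275,630,305))&(Z>.045)&(Z<.07))
t=box((235,265,365,335))&(Z>.012)
rep("tongs",t)
rep("tongs hi",box((235,265,365,335))&(Z>.028))
rep("pads",t&(V<60))
for nm,mm in(("upper",box((245,265,340,295))),("lower",box((250,297,340,335)))):
    q=mm&(Z>.02); P=X[q]; 
    print(nm,P[np.argsort(P[:,1])][::max(1,len(P)//18)].round(3).tolist())
P=X[box((340,270,365,295))&(Z>.02)]; print("pivot",P.mean(0),P.min(0),P.max(0))
save("pics/tongs.png",p[165:225,150:245],7)
E
```

```text
pack 370 mean [ 0.4453 -0.0764  0.0295] rect [445.5 -76.8] [75.  40.7] 9.3 z [0.0254 0.0294 0.0339]
vial top 71 mean [0.6211 0.1512 0.0653] rect [621.3 151.2] [24.7 23.4] 1.2 z [0.0615 0.0654 0.0695]
bottle top 75 mean [ 0.6353 -0.0048  0.0952] rect [634.8  -4.7] [25.1 25. ] 1.9 z [0.0918 0.0952 0.0983]
board 390 mean [0.6439 0.0771 0.012 ] rect [631.3  68.4] [185.1 289.5] 0.3 z [0.0087 0.0118 0.016 ]
roof 6651 mean [ 0.7535 -0.3272  0.1   ] rect [ 755.3 -328. ] [247.7 222.4] 5.2 z [0.0964 0.0999 0.1037]
front 457 mean [ 0.4642 -0.354   0.0871] rect [ 473.4 -353.2] [ 42.7 213.1] 2.4 z [0.0817 0.0873 0.0913]
handle 254 mean [ 0.4315 -0.354   0.0645] rect [ 438.7 -350.9] [201.2  53.8] 89.9 z [0.0558 0.0653 0.0691]
tongs 372 mean [0.4244 0.1607 0.0308] rect [422.9 163.6] [ 83.9 209.7] 15.1 z [0.0169 0.0321 0.0384]
tongs hi 287 mean [0.425  0.1577 0.0335] rect [423.  163.6] [ 83.7 209.7] 15.1 z [0.0287 0.0332 0.0389]
pads 71 mean [0.4251 0.1652 0.0312] rect [432.1 139.2] [ 64.8 112.4] 17.0 z [0.0217 0.0321 0.0363]
upper [[0.429, 0.099, 0.031], [0.454, 0.108, 0.034], [0.452, 0.117, 0.029]
[... 285 characters left out ...]
0.242, 0.033], [0.441, 0.247, 0.033], [0.438, 0.255, 0.038], [0.435, 0.264, 0.035], [0.435, 0.269, 0.038]]
lower [[0.421, 0.105, 0.024], [0.415, 0.114, 0.022], [0.415, 0.122, 0.028], [0.406, 0.13, 0.03], [0.406, 0.136, 0.031], [0.398, 0.142, 0.021], [0.394, 0.15, 0.025], [0.397, 0.158, 0.033], [0.394, 0.166, 0.035], [0.388, 0.175, 0.032], [0.385, 0.183, 0.035], [0.38, 0.19, 0.021], [0.377, 0.198, 0.026], [0.376, 0.206, 0.032], [0.374, 0.215, 0.025], [0.37, 0.224, 0.038], [0.37, 0.227, 0.037], [0.368, 0.233, 0.038], [0.359, 0.238, 0.021], [0.359, 0.245, 0.028], [0.362, 0.253, 0.035]]
pivot [0.4458582  0.07754302 0.03513921] [0.42897642 0.06192317 0.02025391] [0.45763838 0.0965125  0.04233552]
```

View pics/tongs.png

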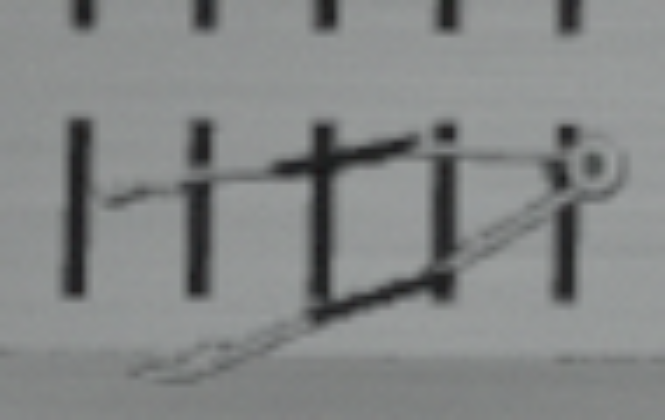

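Request:
move_arm:
  deltas:
    - [[0,0,-0.105],[0.38,0.935,0],-1]
    - [[0,0,-0.105],[0.38,0.935,0],-1]

```text
time: 0.35
tool_pos: [0.2562, -0.5431, 0.2301]
tcp_rot: [-3.129, -0.254, 0.0]
wrist_force: [0.9, -0.3, -0.7]
width: 1.0
```

Request:
move_arm:
  deltas:
    - [[0,0,0],[0.38,0.935,0],-1]
    - [[0,0,0],[0.38,0.935,0],-1]

```text
time: 0.6
tool_pos: [0.2943, -0.4491, 0.2306]
tcp_rot: [-3.129, -0.258, 0.0]
wrist_force: [-0.1, -0.3, -0.1]
width: 0.996
```

Request:
move_arm:
  deltas:
    - [[0,0,0],[0.38,0.935,0],-1]
    - [[0,0,0],[0.38,0.935,0],-1]

```text
time: 0.85
tool_pos: [0.3322, -0.3557, 0.2307]
tcp_rot: [-3.13, -0.258, 0.0]
wrist_force: [-0.6, 0.5, 0.6]
width: 1.002
```

Request:
move_arm:
  deltas:
    - [[0,0,0],[0.38,0.935,0],-1]
    - [[0,0,0],[0.38,0.935,0],-1]

```text
time: 1.1
tool_pos: [0.3701, -0.2624, 0.2308]
tcp_rot: [-3.13, -0.259, 0.0]
wrist_force: [-0.3, -1.2, -0.5]
width: 1.0
```

Request:
move_arm:
  deltas:
    - [[0,0,0],[0.38,0.935,0],-1]
    - [[0,0,0],[0.38,0.935,0],-1]

```text
time: 1.35
tool_pos: [0.4081, -0.169, 0.2309]
tcp_rot: [-3.13, -0.259, 0.0]
wrist_force: [-0.3, -0.2, 0.1]
width: 0.998
```

Request:
move_arm:
  deltas:
    - [[0,0,0],[0.38,0.935,-0.2],-1]
    - [[0,0,0],[0.38,0.935,-0.5],-1]
    - [[0,0,0],[0.38,0.935,-0.5],-1]
    - [[0,0,0],[0.38,0.935,-0.5],-1]

```text
time: 1.85
tool_pos: [0.4458, -0.078, 0.1813]
tcp_rot: [3.131, 0.258, -0.001]
wrist_force: [-0.5, -0.9, 0.3]
width: 1.001
```

```bash
python3 - <<'E'
from h import *
p,X=cloud("wrist"); save("pics/w1.png",p)
hsv=cv2.cvtColor(p,cv2.COLOR_RGB2HSV).astype(int)
m=(hsv[...,1]>100)&(hsv[...,0]<20)&(X[...,2]>.02)&(X[...,2]<.04)
print("pack",cv2.minAreaRect(X[m][:,:2].astype(np.float32)*1000),m.sum(),np.median(X[m][:,2]))
a=np.load("top0.npz"); X=a["X"]; Z=X[...,2]
# roof front edge: per column lowest roof row
pts=[]
for u in range(348,420,4):
    c=X[40:180,u]; r=c[(c[:,2]>.094)&(c[:,1]<-.25)&(c[:,0]>.58)]
    if len(r): pts.append(r[np.argmin(r[:,0])])
pts=np.array(pts); k=np.polyfit(pts[:,1],pts[:,0],1); print("roof edge",np.degrees(np.arctan(-k[0])),np.polyval(k,-.339)); 
r=X[(Z>.094)&(X[...,0]>.58)&(X[...,1]<-.2)]; print("y ext near front",[ (r[(abs(r[:,0]-x)<.01)][:,1].min(),r[(abs(r[:,0]-x)<.01)][:,1].max()) for x in(.65,.7,.8)])
m=(Z>.08)&(Z<.094)&(X[...,0]>.44)&(X[...,0]<.52)&(X[...,1]<-.22)&(X[...,1]>-.46)
print("front",cv2.minAreaRect(X[m][:,:2].astype(np.float32)*1000),m.sum())
m=(Z>.05)&(Z<.072)&(X[...,0]>.39)&(X[...,0]<.435)&(X[...,1]<-.28)&(X[...,1]>-.42)
print("bar",X[m].mean(0),X[m].min(0),X[m].max(0))
E
```

```text
pack ((445.6670227050781, -77.75155639648438), (75.29988098144531, 38.985382080078125), 8.835537910461426) 1912 0.03026826858576652
roof edge 5.148662890533476 0.6336242348699214
y ext near front [(np.float64(-0.44959917310816516), np.float64(-0.22611922993485706)), (np.float64(-0.4425909696826005), np.float64(-0.2209748230694927)), (np.float64(-0.4341787903477139), np.float64(-0.21272708294853804))]
front ((481.7835998535156, -352.9860534667969), (64.82498168945312, 211.95213317871094), 0.6958444714546204) 458
bar [ 0.42208782 -0.35448084  0.06582782] [ 0.41184795 -0.41674018  0.05777277] [ 0.43441177 -0.29901819  0.07101548]
```

View pics/w1.png

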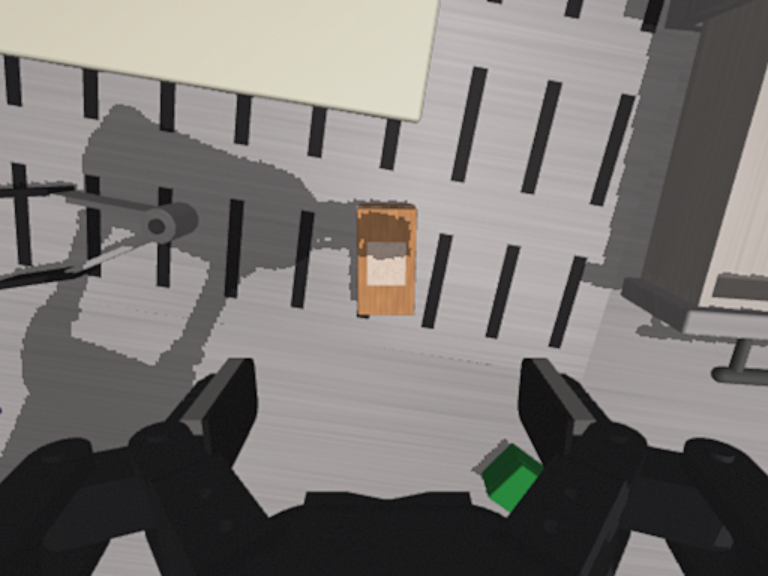

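The carton is centred at (387,260) and aligned with the jaws. Now I'll descend and grip.

Request:
move_arm:
  deltas:
    - [[0,0,0],[0,0,-0.5],-1]
    - [[0,0,0],[0,0,-0.9],-1]
    - [[0,0,0],[0,0,-0.9],-1]

```text
time: 2.28
tool_pos: [0.4433, -0.0785, 0.0893]
tcp_rot: [-3.13, -0.254, 0.009]
wrist_force: [-0.9, -0.1, -0.8]
width: 1.005
```

Request:
move_arm:
  deltas:
    - [[0,0,0],[0,0,-0.4],-1]
    - [[0,0,0],[0,0,-0.8],-1]
    - [[0,0,0],[0,0,-0.8],-1]
    - [[0,0,0],[0,0,-0.8],1]
    - [[0,0,0],[0,0,-0.8],1]
    - [[0,0,0],[0,0,-0.8],1]
    - [[0,0,0],[0,0,-0.8],1]
    - [[0,0,0],[0,0,-0.8],1]
    - [[0,0,0],[0,0,-0.8],1]
  grip_force: 25

```text
time: 3.4
tool_pos: [0.4479, -0.0783, 0.0134]
tcp_rot: [3.13, 0.257, 0.005]
wrist_force: [-0.5, 0.1, 7.4]
width: 0.463
```

Request:
move_arm:
  deltas:
    - [[0,0,0],[0,0,0.4],1]
    - [[0,0,0],[0,0,0.9],1]
    - [[0,0,0],[0,0,1],1]
    - [[0,0,0],[0,0,1],1]

```text
time: 3.9
tool_pos: [0.4466, -0.0779, 0.1122]
tcp_rot: [3.13, 0.257, 0.004]
wrist_force: [0.3, 0.0, -1.5]
width: 0.461
```

Request:
move_arm:
  deltas:
    - [[0,0,-0.044],[0.3,-0.4,0.4],1]
    - [[0,0,-0.044],[0.4,-0.9,0.4],1]
    - [[0,0,-0.044],[0.4,-0.9,0.4],1]

```text
time: 4.28
tool_pos: [0.4858, -0.1703, 0.1498]
tcp_rot: [3.138, 0.144, -0.003]
wrist_force: [-0.6, 0.3, -2.5]
width: 0.458
```

Request:
move_arm:
  deltas:
    - [[0,0,0],[0.2,-0.5,0],1]
    - [[0,0,0],[0.4,-0.9,0],1]
    - [[0,0,0],[0.4,-0.9,0],1]

```text
time: 4.65
tool_pos: [0.5256, -0.2589, 0.1488]
tcp_rot: [-3.137, -0.145, 0.004]
wrist_force: [-0.6, 0.5, -1.3]
width: 0.459
```

Request:
move_arm:
  deltas:
    - [[0,0,0],[0.15,-0.5,0],1]
    - [[0,0,0],[0.3,-0.87,0],1]
    - [[0,0,0],[0.3,-0.87,0],1]
    - [[0,0,0],[0.3,-0.87,0],1]

```text
time: 5.15
tool_pos: [0.5546, -0.3425, 0.1493]
tcp_rot: [-3.135, -0.149, 0.005]
wrist_force: [-0.5, 0.5, -0.9]
width: 0.463
```

```bash
python3 - <<'E'
from h import *
print(status.read_state()["tool_pos"])
p,X=cloud("wrist"); save("pics/w2.png",p)
E
```

```text
[ 0.55456165 -0.34254081  0.14932148]
```

View pics/w2.png

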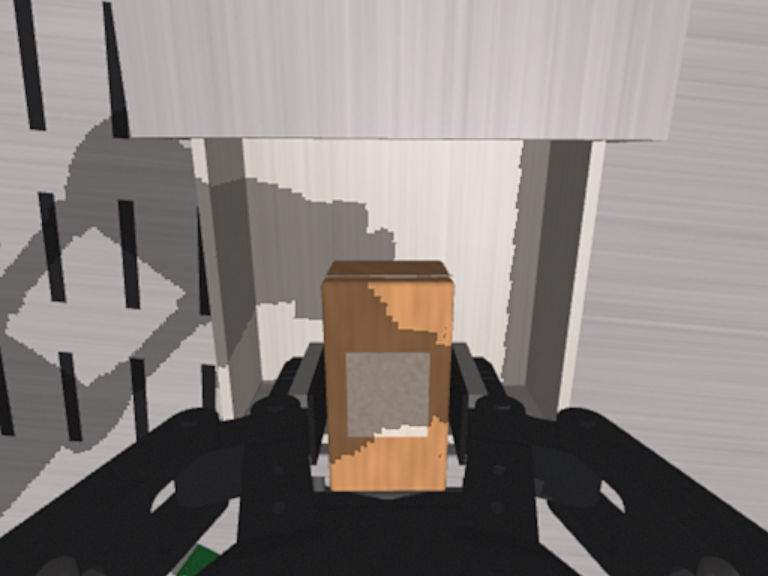

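The carton hangs centred over the open drawer (387,380). I'll lower it, release and retract.

Request:
move_arm:
  deltas:
    - [[0,0,0],[0,0,-0.4],1]
    - [[0,0,0],[0,0,-0.8],1]
    - [[0,0,0],[0,0,-0.95],1]
    - [[0,0,0],[0,0,-0.95],1]

```text
time: 5.7
tool_pos: [0.5549, -0.3433, 0.0551]
tcp_rot: [-3.136, -0.15, 0.004]
wrist_force: [-0.4, 0.5, -0.4]
width: 0.457
```

Request:
move_arm:
  deltas:
    - [[0,0,0],[0,0,-0.1],1]
    - [[0,0,0],[0,0,-0.17],1]
    - [[0,0,0],[0,0,-0.17],1]
    - [[0,0,0],[0,0,-0.17],0]
    - [[0,0,0],[0,0,-0.17],-0.4]
    - [[0,0,0],[0,0,-0.17],-0.4]
    - [[0,0,0],[0,0,-0.17],-0.4]
    - [[0,0,0],[0,0,-0.17],-0.4]

```text
time: 6.7
tool_pos: [0.556, -0.3449, 0.0393]
tcp_rot: [3.138, 0.149, 0.0]
wrist_force: [0.2, -0.5, -0.1]
width: 0.7
```

Request:
move_arm:
  deltas:
    - [[0,0,0],[0,0,0.3],-0.4]
    - [[0,0,0],[0,0,0.8],-0.4]
    - [[0,0,0],[0,0,1],-0.4]
    - [[0,0,0],[0,0,1],1]

```text
time: 7.2
tool_pos: [0.5572, -0.3457, 0.1415]
tcp_rot: [3.135, 0.149, 0.005]
wrist_force: [0.2, -0.3, 0.1]
width: 0.504
```

Request:
move_arm:
  deltas:
    - [[0,0,0],[-0.5,0,0],1]
    - [[0,0,0],[-0.95,-0.1,0],1]
    - [[0,0,0],[-0.95,-0.1,0],1]

```text
time: 7.58
tool_pos: [0.4568, -0.3537, 0.1361]
tcp_rot: [-3.134, -0.145, 0.008]
wrist_force: [0.4, -0.1, -0.8]
width: 0.005
```

Request:
move_arm:
  deltas:
    - [[0,0,0],[-0.5,0,0],1]
    - [[0,0,0],[-0.88,0,0],1]
    - [[0,0,0],[-0.88,-0.05,-0.5],1]
    - [[0,0,0],[-0.88,-0.05,-0.95],1]
    - [[0,0,0],[-0.88,-0.05,-0.95],1]

```text
time: 8.2
tool_pos: [0.37, -0.3561, 0.0394]
tcp_rot: [-3.13, -0.148, 0.011]
wrist_force: [0.5, 1.1, 0.0]
width: -0.002
```

```bash
python3 - <<'E'
from h import *
s=status.read_state(); print(s["tool_pos"],s["width"])
p,X=cloud("side"); save("pics/s1.png",p[80:210,160:340],4)
E
```

```text
[ 0.36996747 -0.35610004  0.03937852] -0.001884010038979175
```

View pics/s1.png

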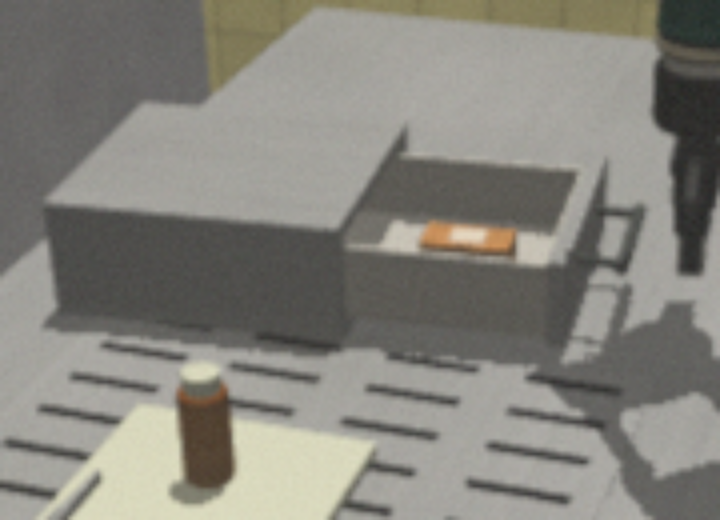

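The carton lies in the drawer (467,238 in the crop) and the shut fingers stand in front of the bar handle. Now I'll push it shut.

Request:
move_arm:
  deltas:
    - [[0,0,0],[0.15,0.01,0],1]
    - [[0,0,0],[0.3,0.03,0],1]
    - [[0,0,0],[0.45,0.04,0],1]
    - [[0,0,0],[0.6,0.05,0],1]
    - [[0,0,0],[0.75,0.07,0],1]
    - [[0,0,0],[0.9,0.08,0],1]
    - [[0,0,0],[1,0.09,0],1]

```text
time: 9.12
tool_pos: [0.474, -0.3506, 0.0442]
tcp_rot: [-3.138, -0.149, -0.0]
wrist_force: [-2.1, -2.0, 0.7]
width: 0.003
```

Request:
move_arm:
  deltas:
    - [[0,0,0],[0.15,0.01,0],1]
    - [[0,0,0],[0.3,0.03,0],1]
    - [[0,0,0],[0.45,0.04,0],1]
    - [[0,0,0],[0.6,0.05,0],1]
    - [[0,0,0],[0.75,0.07,0],1]
    - [[0,0,0],[0.85,0.08,0],1]
    - [[0,0,0],[0.85,0.08,0],1]

```text
time: 10.0
tool_pos: [0.5593, -0.3429, 0.0446]
tcp_rot: [3.137, 0.15, 0.002]
wrist_force: [0.8, -1.2, 0.1]
width: -0.002
```

Request:
move_arm:
  deltas:
    - [[0,0,0],[0.03,0,0],1]
    - [[0,0,0],[0.06,0,0],1]
    - [[0,0,0],[0.06,0,0],1]

```text
time: 10.38
tool_pos: [0.564, -0.3429, 0.0444]
tcp_rot: [3.138, 0.148, 0.0]
wrist_force: [0.3, 0.0, 0.1]
width: 0.0
```

Still little force; I'll continue in small steps until contact with the stop shows.

Request:
move_arm:
  deltas:
    - [[0,0,0],[0.03,0,0],1]
    - [[0,0,0],[0.06,0,0],1]
    - [[0,0,0],[0.06,0,0],1]

```text
time: 10.75
tool_pos: [0.5659, -0.3427, 0.0442]
tcp_rot: [-3.136, -0.15, 0.013]
wrist_force: [-13.2, -0.6, 8.5]
width: -0.001
```

```bash
python3 - <<'E'
from h import *
s=status.read_state(); print(s["tool_pos"],s["wrist_force"])
p,X=cloud("side"); save("pics/s2.png",p[80:210,160:340],4)
E
```

```text
[ 0.56585317 -0.34274584  0.04415093] [-13.22856187  -0.56285603   8.49946958]
```

View pics/s2.png

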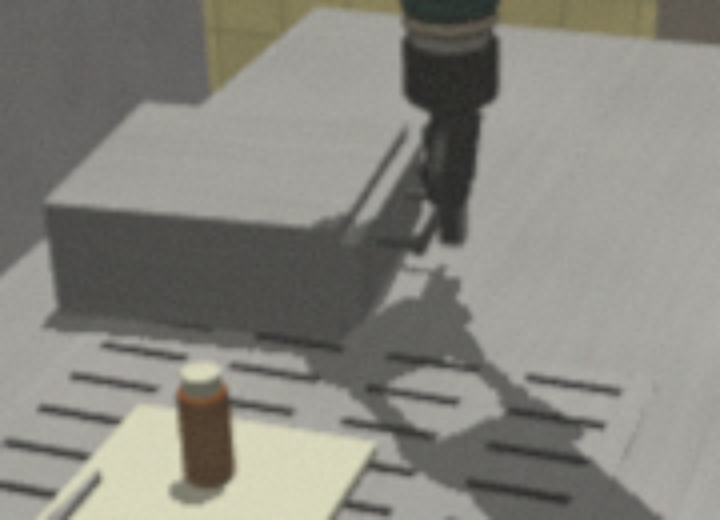

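The drawer is shut: front flush, and a 13 N stop reaction at the predicted spot. Next, on to the tongs.

Request:
move_arm:
  deltas:
    - [[0,0,0],[-0.4,0,0],1]
    - [[0,0,0],[-0.8,0,0.3],1]
    - [[0,0,0],[-0.8,0,0.9],1]
    - [[0,0,0],[-0.8,0,0.95],-1]

```text
time: 11.3
tool_pos: [0.493, -0.3456, 0.1455]
tcp_rot: [3.131, 0.147, 0.014]
wrist_force: [1.0, -0.0, -1.1]
width: 0.2
```

Request:
move_arm:
  deltas:
    - [[0,0,0.1],[0,0.4,0.3],-1]
    - [[0,0,0.2],[0,0.9,0.5],-1]
    - [[0,0,0.3],[0,1,0.5],-1]

```text
time: 11.68
tool_pos: [0.4913, -0.241, 0.1913]
tcp_rot: [3.011, 0.888, 0.005]
wrist_force: [-0.3, -0.1, -0.1]
width: 0.845
```

Request:
move_arm:
  deltas:
    - [[0,0,0.1],[0,0.4,0],-1]
    - [[0,0,0.2],[0,0.8,0],-1]
    - [[0,0,0.3],[0,1,0],-1]

```text
time: 12.05
tool_pos: [0.4899, -0.141, 0.1889]
tcp_rot: [-2.723, -1.566, -0.0]
wrist_force: [1.0, -0.6, -0.4]
width: 1.0
```

Request:
move_arm:
  deltas:
    - [[0,0,0.1],[-0.1,0.4,0],-1]
    - [[0,0,0.2],[-0.2,0.8,0],-1]
    - [[0,0,0.3],[-0.2,1,0],-1]

```text
time: 12.42
tool_pos: [0.4692, -0.041, 0.1888]
tcp_rot: [-2.282, -2.158, -0.0]
wrist_force: [0.0, -0.5, 0.6]
width: 0.995
```

Request:
move_arm:
  deltas:
    - [[0,0,0.1],[-0.1,0.4,0],-1]
    - [[0,0,0.21],[-0.3,0.8,0],-1]
    - [[0,0,0.21],[-0.3,1,0],-1]

```text
time: 12.8
tool_pos: [0.4387, 0.0589, 0.1888]
tcp_rot: [-1.901, -2.5, 0.0]
wrist_force: [0.3, 0.4, -0.9]
width: 1.0
```

Request:
move_arm:
  deltas:
    - [[0,0,0],[-0.1,0.5,0],-1]
    - [[0,0,0],[-0.2,1,0],-1]
    - [[0,0,0],[-0.2,1,0],-1]
    - [[0,0,0],[-0.2,1,0],-1]

```text
time: 13.3
tool_pos: [0.4199, 0.1571, 0.189]
tcp_rot: [1.904, 2.499, -0.001]
wrist_force: [0.9, -0.1, 0.8]
width: 1.004
```

```bash
python3 - <<'E'
from h import *
from scipy.spatial.transform import Rotation as Ro
s=status.read_state(); y=Ro.from_rotvec(s["tcp_rot"]).as_matrix()[:,1]; print(s["tool_pos"],"tool y yaw",np.degrees(np.arctan2(y[1],y[0])))
p,X=cloud("wrist"); save("pics/w3.png",p); np.savez("w3.npz",p=p,X=X)
g=p.max(2); b=(X[...,2]>.02)&(X[...,2]<.045)
d=b&(g<60); n,l,st,c=cv2.connectedComponentsWithStats(d.astype(np.uint8))
for i in range(1,n):
    if st[i,4]>60:
        P=X[l==i]; print(c[i]*1.5,st[i,4],cv2.minAreaRect(P[:,:2].astype(np.float32)*1000),np.percentile(P[:,2],[5,95]))
P=X[b]; print("all",cv2.minAreaRect(P[:,:2].astype(np.float32)*1000))
E
```

```text
[0.41993015 0.15708303 0.18898235] tool y yaw 15.39854432393794
[53.12260536 58.25287356] 783 ((185.6290283203125, 225.9368896484375), (6.613358497619629, 64.42440795898438), 14.271037101745605) [0.0208281  0.03493073]
[172.60714286  57.35253456] 434 ((256.27685546875, 246.27728271484375), (6.276813507080078, 62.78992462158203), 18.619949340820312) [0.02042421 0.03362353]
[352.77950311 243.30279503] 322 ((394.1058044433594, 159.75125122070312), (4.983626365661621, 59.70600891113281), 17.790760040283203) [0.02386381 0.03446714]
[436.64195584 245.23343849] 317 ((451.0116882324219, 174.46185302734375), (7.721660137176514, 60.42890167236328), 9.516822814941406) [0.02173018 0.03449366]
[640.73323171 326.90853659] 328 ((610.1785278320312, 157.55699157714844), (24.663291931152344, 7.080877780914307), 58.70013427734375) [0.02146388 0.04397115]
all ((468.0120544433594, 87.36717224121094), (508.5467834472656, 461.63128662109375), 12.14746379852295)
```

View pics/w3.png

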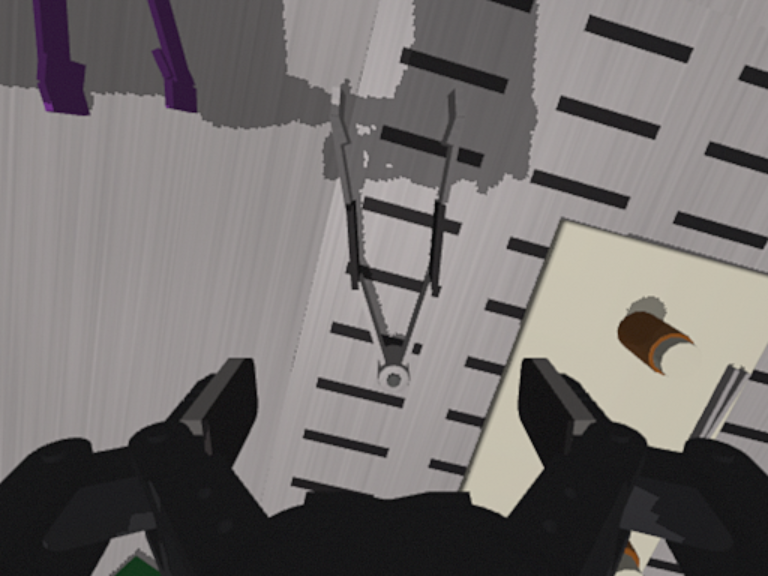

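Black pads at (353,243) and (437,245) and the pivot at (393,378) in the wrist view: the steel tongs lie aligned below. I'll descend part way and check the real fingertip height with the jaws open.

Request:
move_arm:
  deltas:
    - [[0,0,-0.01],[0.03,0.1,-0.4],-1]
    - [[0,0,-0.01],[0.03,0.1,-0.8],-1]
    - [[0,0,-0.01],[0.03,0.1,-1],-1]
    - [[0,0,-0.01],[0.03,0.1,-1],-1]
    - [[0,0,-0.01],[0.03,0.1,-1],-1]

```text
time: 13.98
tool_pos: [0.424, 0.1666, 0.0902]
tcp_rot: [1.926, 2.481, 0.002]
wrist_force: [-0.3, 0.1, 0.0]
width: 1.0
```

```bash
python3 - <<'E'
from h import *
s=status.read_state(); print(s["tool_pos"])
tp=s["tool_pos"]; p,X=cloud("side")
D=X-tp; m=(np.hypot(D[...,0],D[...,1])<.075)&(X[...,2]>.05)&(X[...,2]<.16)
P=X[m]; h=np.sort(P[:,2]); print(len(P),h[:15].round(3),np.percentile(h,[2,5,10]))
print(D[m][np.argsort(P[:,2])][:12].round(3).tolist())
E
```

```text
[0.42402861 0.16659298 0.09017739]
386 [0.106 0.106 0.106 0.107 0.108 0.108 0.108 0.109 0.11  0.11  0.11  0.111
 0.111 0.111 0.112] [0.10966725 0.11301287 0.1173159 ]
[[0.042, 0.011, 0.016], [-0.049, -0.002, 0.016], [-0.048, -0.001, 0.016], [0.045, 0.022, 0.017], [0.042, 0.01, 0.017], [0.04, 0.021, 0.018], [-0.045, -0.002, 0.018], [0.042, 0.023, 0.019], [0.043, 0.021, 0.02], [-0.05, -0.001, 0.02], [-0.048, 0.001, 0.02], [0.044, 0.023, 0.02]]
```

Open tips stand about 13 to 16 mm behind the TCP, as described. Next: descend and take the tongs at a light squeeze (about 58 mm).

Request:
move_arm:
  deltas:
    - [[0,0,0],[0,0,-0.3],-1]
    - [[0,0,0],[0,0,-0.6],-1]
    - [[0,0,0],[0,0,-0.8],-1]
    - [[0,0,0],[0,0,-0.89],-1]
    - [[0,0,0],[0,0,-0.89],-0.8]
    - [[0,0,0],[0,0,-0.89],-0.5]
    - [[0,0,0],[0,0,-0.89],-0.37]
    - [[0,0,0],[0,0,-0.89],-0.37]
    - [[0,0,0],[0,0,-0.89],-0.37]
    - [[0,0,0],[0,0,-0.89],-0.37]
  grip_force: 40

```text
time: 15.28
tool_pos: [0.4252, 0.1681, 0.0023]
tcp_rot: [1.924, 2.48, 0.006]
wrist_force: [-0.9, 0.4, 6.6]
width: 0.689
```

Request:
move_arm:
  deltas:
    - [[0,0,0],[0,0,0.1],-0.37]
    - [[0,0,0],[0,0,0.3],-0.37]
    - [[0,0,0],[0,0,0.6],-0.37]
    - [[0,0,0],[0,0,0.9],-0.37]
    - [[0,0,0],[0,0,1],-0.37]
    - [[0,0,0],[0,0,1],-0.37]

```text
time: 16.02
tool_pos: [0.4233, 0.1673, 0.1008]
tcp_rot: [1.924, 2.482, 0.002]
wrist_force: [0.7, 0.1, -1.4]
width: 0.685
```

```bash
python3 - <<'E'
from h import *
s=status.read_state(); print(s["tool_pos"],s["wrist_force"],s["width"])
p,X=cloud("wrist"); q,Y=cloud("side")
a=cv2.resize(p,(400,300)); b=cv2.resize(q[120:345,180:480],(400,300)); save("pics/c4.png",np.vstack([a,b]),1)
E
```

```text
[0.42330391 0.16725568 0.10084395] [ 0.73607552  0.05503231 -1.41221143] 0.6850864476403384
```

View pics/c4.png

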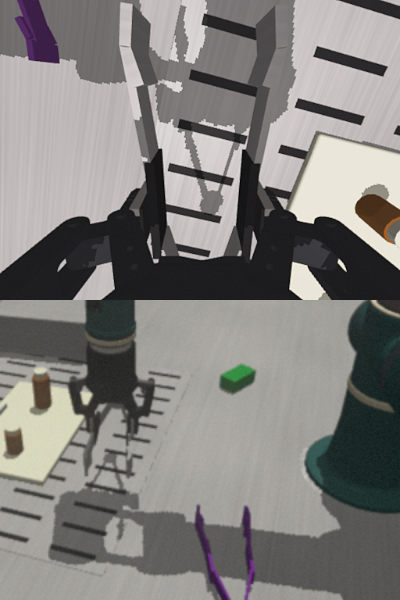

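The tongs hang level in the gripper, slightly squeezed. I'll turn them to face the vial and go to a pre-approach 70 mm short of it.

Request:
move_arm:
  deltas:
    - [[0,0,-0.06],[0,0,0.2],-0.37]
    - [[0,0,-0.16],[0.05,-0.05,0.4],-0.37]
    - [[0,0,-0.26],[0.1,-0.1,0.5],-0.37]
    - [[0,0,-0.36],[0.15,-0.2,0.5],-0.37]
    - [[0,0,-0.46],[0.2,-0.25,0.5],-0.37]
    - [[0,0,-0.5],[0.24,-0.28,0.5],-0.37]
    - [[0,0,-0.5],[0.24,-0.28,0.5],-0.37]

```text
time: 17.0
tool_pos: [0.4461, 0.1387, 0.1487]
tcp_rot: [-2.728, -1.557, 0.005]
wrist_force: [0.2, 0.0, -1.6]
width: 0.689
```

Request:
move_arm:
  deltas:
    - [[0,0,-0.06],[0,0,0],-0.37]
    - [[0,0,-0.16],[0.05,-0.05,0],-0.37]
    - [[0,0,-0.26],[0.1,-0.1,0],-0.37]
    - [[0,0,-0.36],[0.15,-0.2,0],-0.37]
    - [[0,0,-0.46],[0.2,-0.25,0],-0.37]
    - [[0,0,-0.495],[0.24,-0.28,0],-0.37]
    - [[0,0,-0.495],[0.24,-0.28,-0.2],-0.37]
    - [[0,0,-0.495],[0.24,-0.28,-0.5],-0.37]
    - [[0,0,-0.495],[0.24,-0.28,-0.8],-0.37]
    - [[0,0,-0.495],[0.24,-0.28,-0.8],-0.37]

```text
time: 18.25
tool_pos: [0.4674, 0.1107, 0.067]
tcp_rot: [3.115, 0.409, -0.013]
wrist_force: [0.0, -0.2, -1.4]
width: 0.686
```

```bash
cat > m.py <<'E'
from h import *
from scipy.spatial.transform import Rotation as Ro
import sys
s=status.read_state(); R=Ro.from_rotvec(s["tcp_rot"]).as_matrix(); tp=s["tool_pos"]; y=R[:,1]
print(tp,"tongs yaw",np.degrees(np.arctan2(y[1],y[0]))+90,"w",s["width"])
p,X=cloud("wrist"); np.savez("w5.npz",p=p,X=X)
b=np.arctan2(y[1],y[0])+np.pi/2; ax=np.array([np.cos(b),np.sin(b)]); ay=np.array([-ax[1],ax[0]])
D=X[...,:2]-tp[:2]; F=D@ax; L=D@ay; Z=X[...,2]
hsv=cv2.cvtColor(p,cv2.COLOR_RGB2HSV).astype(int)
cap=(Z>.06)&(Z<.072)&(F>.04)&(abs(L)<.06)
n,l,st,c=cv2.connectedComponentsWithStats(cap.astype(np.uint8))
for i in range(1,n):
    if st[i,4]>80: q=l==i; print("at z.06-.072",st[i,4],"px",(c[i]*1.5).round(),"F",F[q].min(),F[q].max(),"L",L[q].min(),L[q].max(),"xy",np.median(X[q],0))
jw=(Z>tp[2]-.002)&(Z<tp[2]+.045)&(F>.075)&(F<.101)&(abs(L)<.055)&(hsv[...,1]<60)
for sgn in(1,-1):
    q=jw&(L*sgn>.015)
    if q.sum()>5: print("jaw",sgn,q.sum(),"L",np.percentile(L[q],[5,50,95]).round(4),"Z",np.percentile(Z[q],[2,50,98]).round(3),"F",F[q].max())
save(sys.argv[1],p)
E
python3 m.py pics/w5.png
```

```text
[0.46736608 0.11068535 0.06699334] tongs yaw 14.947038338340917 w 0.6855670331437451
at z.06-.072 264 px [288.  96.] F 0.06936443409822701 0.10164699815377488 L 0.025456125352240087 0.030238587474326624 xy [0.5447541  0.16209839 0.06851384]
at z.06-.072 292 px [492.  98.] F 0.06891264820455323 0.10138470696136492 L -0.033357506417923455 -0.028309218553666894 xy [0.56009963 0.101514   0.06871175]
jaw 1 2970 L [0.0278 0.0295 0.0339] Z [0.067 0.098 0.102] F 0.10099977775639997
jaw -1 3034 L [-0.0369 -0.0326 -0.0308] Z [0.067 0.097 0.102] F 0.10099970991398868
```

View pics/w5.png

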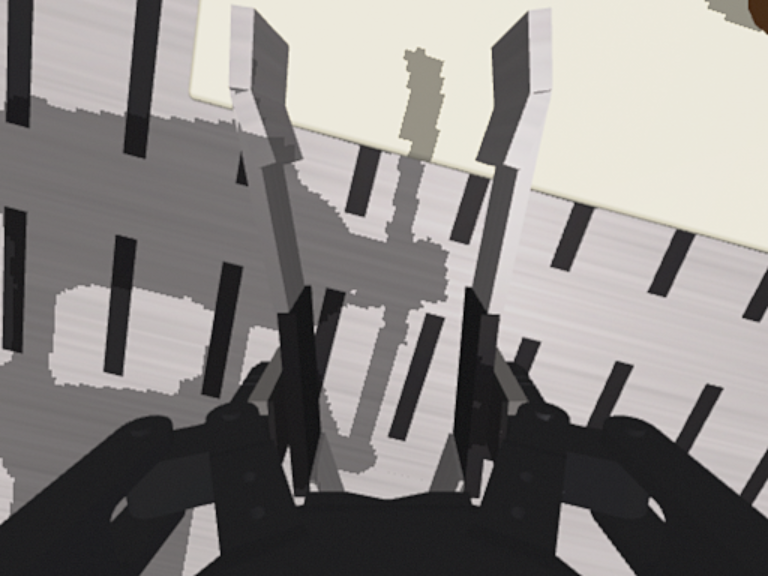

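The tongs are centred (L≈-1.5 mm), tips 101 mm ahead and level. A quick cross-check of the vial's position from the saved side view.

```bash
python3 - <<'E'
from h import *
a=np.load("side0.npz"); p,X=a["p"],a["X"]; D=X-np.array([.6212,.1512,0])
m=(np.hypot(D[...,0],D[...,1])<.035)&(X[...,2]>.020)&(X[...,2]<.05); P=X[m]; print(m.sum(),P.min(0),P.max(0))
from scipy.optimize import least_squares
r=least_squares(lambda c:np.hypot(P[:,0]-c[0],P[:,1]-c[1])-.016,[.62,.15],loss="soft_l1",f_scale=.002); print(r.x,np.abs(r.fun).mean())
E
```

```text
125 [0.60335331 0.14743758 0.0207562 ] [0.63429052 0.16964646 0.04963107]
[0.62221673 0.15157859] 0.0010572411816768697
```

Both views agree on (0.622, 0.151). I'll lower, slide in and close.

Request:
move_arm:
  deltas:
    - [[0,0,0],[0,0,-0.2],-0.37]
    - [[0,0,0],[0,0,-0.4],-0.37]
    - [[0,0,0],[0,0,-0.43],-0.37]
    - [[0,0,0],[0,0,-0.43],-0.37]
    - [[0,0,0],[0.1,0.03,-0.43],-0.37]
    - [[0,0,0],[0.2,0.06,-0.43],-0.37]
    - [[0,0,0],[0.3,0.09,-0.43],-0.37]
    - [[0,0,0],[0.4,0.12,-0.43],-0.37]
    - [[0,0,0],[0.5,0.15,-0.43],-0.37]
    - [[0,0,0],[0.6,0.17,-0.43],-0.37]
    - [[0,0,0],[0.68,0.19,-0.43],-0.37]
    - [[0,0,0],[0.72,0.2,-0.43],-0.37]
    - [[0,0,0],[0.72,0.2,-0.43],-0.37]
    - [[0,0,0],[0.72,0.2,-0.43],-0.37]

```text
time: 20.05
tool_pos: [0.5425, 0.1311, 0.0271]
tcp_rot: [3.115, 0.407, -0.001]
wrist_force: [0.2, -0.4, -2.5]
width: 0.683
```

```bash
python3 m.py pics/w6.png
```

```text
[0.54248965 0.13107399 0.02712785] tongs yaw 14.877324292149709 w 0.6830840834469446
at z.06-.072 1684 px [248.  84.] F 0.06812350225723447 0.1021878822291034 L 0.025264636296390693 0.03504545547397937 xy [0.61796106 0.18349888 0.06149   ]
at z.06-.072 1662 px [533.  86.] F 0.0677910612305387 0.1013992110816733 L -0.03820191622035963 -0.028212926525641748 xy [0.6347475  0.12028337 0.06147218]
at z.06-.072 5438 px [392. 103.] F 0.06823126594370402 0.09444096179886086 L -0.015178143750923667 0.011480980969017231 xy [0.62189741 0.15029239 0.06638817]
jaw 1 2973 L [0.0278 0.0295 0.0339] Z [0.028 0.058 0.063] F 0.10099849799720173
jaw -1 3029 L [-0.0369 -0.0326 -0.0309] Z [0.028 0.058 0.063] F 0.1009800860979426
```

View pics/w6.png

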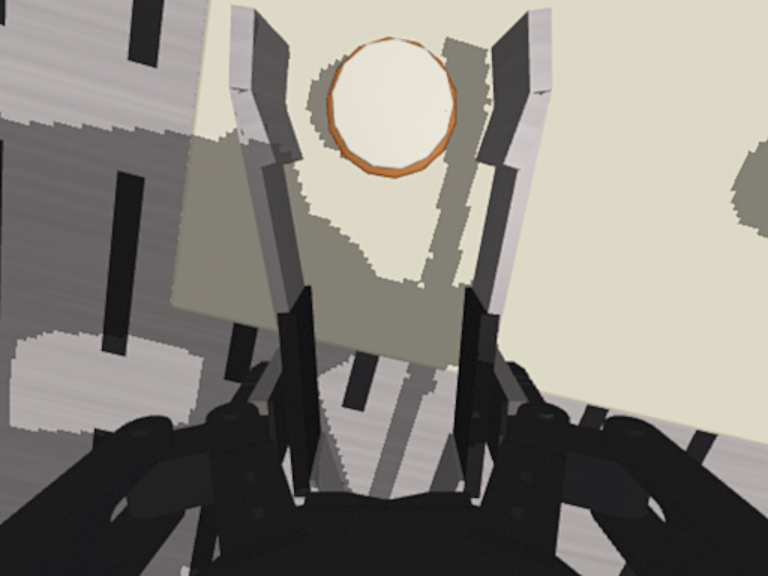

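The vial's cap (392,103) stands centred between the jaws; I'll back off 3 mm, lower 4 mm and close gradually.

Request:
move_arm:
  deltas:
    - [[0,0,0],[-0.03,-0.01,-0.04],-0.37]
    - [[0,0,0],[-0.03,-0.01,-0.04],-0.37]
    - [[0,0,0],[-0.03,-0.01,-0.04],-0.25]
    - [[0,0,0],[-0.03,-0.01,-0.04],-0.15]
    - [[0,0,0],[-0.03,-0.01,-0.04],-0.05]
    - [[0,0,0],[-0.03,-0.01,-0.04],0.05]
    - [[0,0,0],[-0.03,-0.01,-0.04],0.2]
    - [[0,0,0],[-0.03,-0.01,-0.04],1]
    - [[0,0,0],[-0.03,-0.01,-0.04],1]
    - [[0,0,0],[-0.03,-0.01,-0.04],1]
    - [[0,0,0],[-0.03,-0.01,-0.04],1]
  grip_force: 35

```text
time: 21.48
tool_pos: [0.5401, 0.1302, 0.0233]
tcp_rot: [-3.115, -0.407, -0.0]
wrist_force: [-0.4, 0.1, 0.1]
width: 0.489
```

```bash
python3 m.py pics/w7.png
```

```text
[0.54005625 0.13020717 0.02334699] tongs yaw 14.878474902591378 w 0.48936600990548723
at z.06-.072 5994 px [392.  88.] F 0.0705359927464456 0.09702204278596344 L -0.015090668395440968 0.011351195475316095 xy [0.62182481 0.15002471 0.06644287]
jaw 1 905 L [0.0152 0.017  0.0203] Z [0.05  0.055 0.056] F 0.10096973548176826
jaw -1 1586 L [-0.0234 -0.0193 -0.0159] Z [0.042 0.055 0.056] F 0.10099834047614177
```

View pics/w7.png

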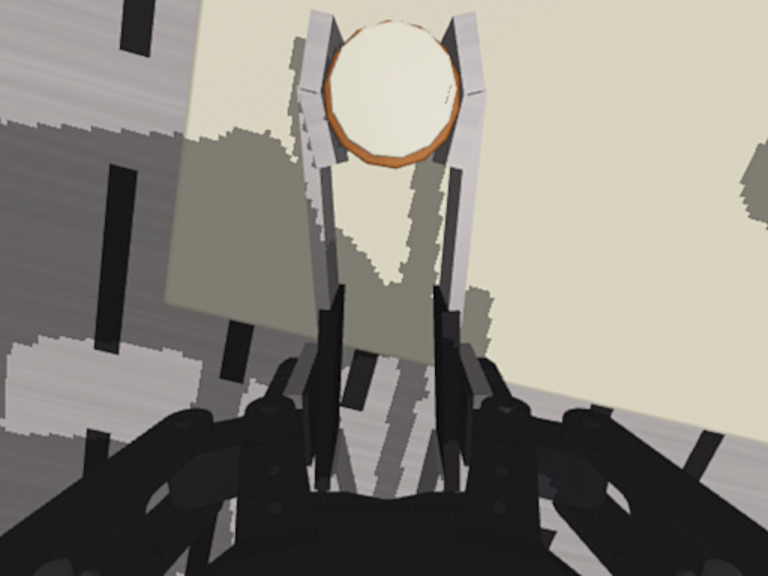

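The jaws are closed on the vial (41.6 mm over the pads, as expected). Lifting slowly.

Request:
move_arm:
  deltas:
    - [[0,0,0],[0,0,0.05],1]
    - [[0,0,0],[0,0,0.12],1]
    - [[0,0,0],[0,0,0.2],1]
    - [[0,0,0],[0,0,0.3],1]
    - [[0,0,0],[0,0,0.4],1]
    - [[0,0,0],[0,0,0.5],1]
    - [[0,0,0],[0,0,0.6],1]
    - [[0,0,0],[0,0,0.7],1]
    - [[0,0,0],[0,0,0.8],1]
    - [[0,0,0],[0,0,0.9],1]
    - [[0,0,0],[0,0,1],1]

```text
time: 22.9
tool_pos: [0.5399, 0.1302, 0.1239]
tcp_rot: [-3.115, -0.407, 0.0]
wrist_force: [-0.4, -0.3, -1.7]
width: 0.492
```

Request:
move_arm:
  deltas:
    - [[0,0,0],[0,0,0.1],1]
    - [[0,0,0],[0,0,0.2],1]
    - [[0,0,0],[0,0,0.27],1]
    - [[0,0,0],[0,0,0.3],1]
    - [[0,0,0],[0,0,0.3],1]
    - [[0,0,0],[0,0,0.3],1]
    - [[0,0,0],[0,0,0.3],1]
    - [[0,0,0],[0,0,0.3],1]
    - [[0,0,0],[0,0,0.3],1]
    - [[0,0,0],[0,0,0.3],1]

```text
time: 24.15
tool_pos: [0.5399, 0.1302, 0.1533]
tcp_rot: [-3.115, -0.407, 0.0]
wrist_force: [0.7, -0.5, -1.4]
width: 0.494
```

```bash
python3 - <<'E'
from h import *
s=status.read_state(); print(s["tool_pos"],s["wrist_force"],s["width"])
p,X=cloud("side")
hsv=cv2.cvtColor(p,cv2.COLOR_RGB2HSV).astype(int); D=X-np.array([.6218,.1505,0])
r=np.hypot(D[...,0],D[...,1])<.05
m=r&(hsv[...,0]<20)&(hsv[...,1]>90)&(X[...,2]>.06); P=X[m]; print("amber",m.sum(),np.percentile(P[:,2],[1,5,50,95,99]))
for lo,hi in((.12,.145),(.145,.165),(.165,.2)):
    k=(P[:,2]>lo)&(P[:,2]<hi); print(lo,k.sum(),P[k].mean(0) if k.any() else None)
save("pics/s8.png",p[90:330,130:430],2.6)
E
```

```text
[0.53994971 0.13017636 0.15326575] [ 0.65082001 -0.54983398 -1.43848822] 0.49431948516412094
amber 25 [0.17582482 0.1789719  0.18575749 0.1871302  0.18762557]
0.12 0 None
0.145 0 None
0.165 25 [0.61415216 0.15723391 0.18484574]
```

The picture limit is reached, so I'll check by numbers: cap position and level from the wrist, lowest points at the vial from the side, and the bystanders from the top.

```bash
python3 - <<'E'
from h import *
s=status.read_state(); print(s["time"],s["tool_pos"],s["width"],np.abs(s["joint_vel"]).max())
p,X=cloud("wrist"); D=X-np.array([.6218,.1505,0]); Z=X[...,2]
m=(np.hypot(D[...,0],D[...,1])<.011)&(Z>.15); P=X[m]; A=np.c_[P[:,:2]-P[:,:2].mean(0),np.ones(len(P))]
k=np.linalg.lstsq(A,P[:,2],rcond=None)[0]; print("cap plane n",len(P),"tilt deg",np.degrees(np.arctan(k[:2])),"z",k[2])
p,X=cloud("side"); D=X-np.array([.6218,.1505,0]); r=np.hypot(D[...,0],D[...,1])<.022
z=X[r][:,2]; print("side hist",np.histogram(z,np.arange(0,.22,.01))[0])
b=r&(X[...,2]>.13)&(X[...,2]<.152); print("low part",b.sum(),np.sort(X[b][:,2])[:10].round(3),np.median(p[b],0) if b.any() else None)
p,X=cloud("top"); Z=X[...,2]; a=np.load("top0.npz")["X"]
for n,c,zl in(("bottle",(.635,-.005),.09),("tub",(.67,.38),.05)):
    f=lambda Y:Y[(np.hypot(Y[...,0]-c[0],Y[...,1]-c[1])<.09)&(Y[...,2]>zl)&(Y[...,2]<zl+.02)]
    print(n,f(a).mean(0),len(f(a)),f(X).mean(0),len(f(X)))
d=(Z>.05)&(Z<.072)&(X[...,0]>.5)&(X[...,0]<.63)&(X[...,1]<-.28)&(X[...,1]>-.42); print("handle",X[d].mean(0),d.sum(),"low pts in front of unit", ((Z>.02)&(X[...,0]>.4)&(X[...,0]<.55)&(X[...,1]<-.25)&(X[...,1]>-.45)).sum())
E
```

```text
24.2 [0.53994762 0.13015936 0.15324148] 0.4933411138930531 0.002088472496289638
cap plane n 4183 tilt deg [-0.24910634  0.01590127] z 0.19585294978355638
side hist [  0 148   0   0   0   0   0   0   0   0   0   0   0   0  10  12  12  19
  73  77   0]
low part 14 [0.143 0.143 0.143 0.143 0.144 0.145 0.145 0.146 0.149 0.15 ] [83.5 78.  73. ]
bottle [ 0.63530163 -0.00476298  0.09518322] 75 [ 0.63476955 -0.00450477  0.09562082] 77
tub [0.68108188 0.38712257 0.06402528] 771 [0.68108084 0.38682554 0.06415325] 775
handle [ 0.59557289 -0.34406047  0.06459567] 291 low pts in front of unit 0
```

```bash
python3 - <<'E'
from h import *
p,X=cloud("top"); Z=X[...,2]
d=(Z>.055)&(Z<.072)&(X[...,0]>.55)&(X[...,0]<.6)&(X[...,1]<-.28)&(X[...,1]>-.42); P=X[d]
u=np.array([.633,-.337]); a=np.radians(5.15); x=(P[:,:2]-u)@[np.cos(a),np.sin(a)]
print("bar x in unit frame",np.percentile(x,[5,25,50,75,95]))
f=X[(Z>.078)&(Z<.094)&(X[...,1]<-.25)&(X[...,1]>-.43)&(X[...,0]>.45)&(X[...,0]<.66)]
print("front top x",np.percentile((f[:,:2]-u)@[np.cos(a),np.sin(a)],[5,50,95]),len(f))
print(order.finish_job())
E
```

```text
bar x in unit frame [-0.05512533 -0.05298513 -0.05008517 -0.04660149 -0.03787598]
front top x [-0.01510618 -0.00779808  0.00024289] 410
the job is handed in; nothing more can be done
None
```

The job is done and handed in at about 24 s on the robot's clock. The small carton is in the drawer and the drawer is fully shut. The vial is held upright and steady in the tongs, well above the board.

- **Carton and drawer:** I let go of the carton in the drawer and pushed the bar handle until the stop pushed back with about 13 N. The last check put the handle 50 mm in front of the unit, which is the shut position.
- **Vial:** The tongs closed on it at 42 mm over the pads, and only their jaws touched it. Its base is at about 0.142 m, which is 13 cm above the board. The cap is level to within 0.3°, and the arm was still.
- **Left alone:** The tall bottle and tub measured within 1 mm of where they started. I did not re-measure the forceps, but no move went near them.

I could not view the final picture because the 12-picture limit was used up, so the last checks were by depth and colour measurements only. The side view showed few amber pixels because the jaws hide the glass. Nothing else failed or disagreed.

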